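Press a relay lens barrel into the sprung V-cradle of a check stand

TASK

Take the flanged lens barrel from its wooden rest, carry it without dropping it, and lay it lengthwise in both V saddles of the lens check stand with its flanged end towards the lamp house. Press it down, bearing on the V faces on both sides, until the sprung cradle is fully home, and finish while still holding it pressed down there with the gripper; leave the eyepiece, the cup and the slide box where they are.

Things in the scene. Friction and masses are not known exactly. Their poses are not given: they have to be found in the camera images.
- lens: relay lens barrel, bare aluminium, 150 to 300 g: tube 30 mm in diameter, 140 mm long, with a flange 46 mm in diameter and 8 mm thick on one end (148 mm overall). Origin on the tube's axis at mid-tube; x runs along the axis towards the flange, which spans x = +70 to +78 mm. Starts lying level in the wooden rest, origin 40 mm above the table, midway between the rest's uprights.
- lens_flange (a point): centre of the flange's outer face, 78 mm from the lens origin along its +x
- rest: wooden rest fixed to the table: base 120 x 75 x 8 mm, two uprights 10 mm thick at x = -50 and +50 mm, each with an open notch 33 mm wide (y), floor 25 mm and cheeks 38 mm above the table, 55 mm wide overall. Origin at the centre of its underside; x runs along the lying lens towards its flange, z up. The 90 mm between the uprights is free for fingers.
- stand: lens check stand fixed to the table: grey base plate 230 x 100 x 12 mm (x = -85 to +145 mm), and at the +x end a white lamp house (x = +103 to +143 mm, 70 mm wide, 90 mm high; its dark window stands 7 mm out towards the cradle). Origin on the table, below the middle of the cradle; x runs along the seated lens towards the lamp house, z up.
- cradle (a joint): how far the sprung cradle is pressed down, in m: 0 up (as it starts), 0.008 fully home on its stop. The spring carries the cradle and a lens without sinking; beyond the lens's weight it takes about 3 N to start it down and about 13 N to bring it home. Its sloping faces: cradle_c0 and cradle_c1 on the stand's +y side, cradle_c2 and cradle_c3 on its -y side.
- seat (a point): where the lens origin lies when seated: on the axis of the Vs midway between the two saddles; 63.2 mm above the table with the cradle up, 55.2 mm when home. Axes as the stand's. The dark saddles, 16 mm thick, centred at x = -50 and +50 mm, have faces at 45 degrees opening up to 43 mm wide, upper edges level with this point. The 84 mm between them is free for fingers down to 33 mm below it.
- eyepiece: bystander: black eyepiece standing on its wide end, 38 mm in diameter below, 23 mm above, 56 mm high; origin under its centre
- cup: bystander: white specimen cup, 44 mm in diameter, 35 mm high; origin under its centre
- slide_box: bystander: grey slide box 85 x 100 x 28 mm; origin under its centre
There are look-alikes about, which are no part of the job. Of the things shaped like the stand, the grey one is meant.

How it is judged:
By the outcome, as a careful person would: the job done as asked, in the order asked, and still so for the second after the job is handed in, while the arm keeps its last pose, push and grip.
It also fails if it takes over 38 s, if anything falls off the work surface, if the arm or the gripper's body presses on something with over 40 N, if the wrist force passes 120 N, or if a joint passes its speed limit or range.

ROBOT

A 6-joint arm with a two-finger parallel gripper is mounted at the origin on the work surface. World frame = base frame: x ahead of the robot, y to its left, z up, the work surface at z = 0. Lengths are in m, angles in rad, forces in N, time in s.
With the tool pointing down it reaches from about 0.2 to 0.875 m from the base axis. Payload 3.4 kg.
Tool frame: the origin (TCP) lies on the centre line of the jaws, within the pads' length; the fingertips stand 11 mm ahead of it and the grasp point (between the pads) lies 8 mm behind it; z points along the fingers, y is the line along which they close (so a half turn about z gives the same grasp; the last joint's range is limited). The gripper opens to 94 mm and grips with 3 to 60 N. Pads are 16 mm wide; open, the fingers measure 119 mm over their backs; the gripper's body (75 mm by 177 mm) begins 78 mm behind the grasp point.
Start: joints at [-1.396, 0.276, 1.505, -0, 1.361, -0.121], TCP at [0.168, -0.55, 0.193] pointing down, gripper open.
Joint ranges: [-2.89, 2.89], [-0.75, 2.08], [0.22, 2.7], [-1.18, 4.32], [0.11, 2.71], [-2.7, 2.7]. Speed limits (rad/s): [2.57, 2.57, 3.14, 3.14, 3.14, 3.14].

INTERFACE

Orientations are given as a unit quaternion [w, x, y, z].
In Python, from bench import monitor, imaging, ticket, nets gives the robot as it stands. The module is installed in compiled form; this text tells all that it offers.
- The arm moves only by the tool arm_command, never from a script. Its argument "rows" is text: rows parted by semicolons, each of 7 numbers parted by spaces: the closure in counts, from 0 (fully open) to 255 (shut), then the shift along the tool's x, y, z scaled (see below), then the turn, a rotation vector about the tool's x, y, z scaled (see below). A call has 1 to 5 rows; each row is the pose to reach, as a shift and turn from the pose commanded when the call began, along the tool's axes at that moment; what a row does not reach only later rows make up. The controller multiplies each number of a shift by 300 mm and each number of a turn by 45 degrees. A row lasts 1/8 s, in which the tool goes at most 62.5 mm and 10.7 degrees, less where a joint would pass 70% of its speed; a pose out of reach is approached as far as the arm can. A call with a number of a shift or a turn outside -1 to 1 is refused whole. A call with a gripper value outside its range is refused whole. The fingers move at their own pace and stop on an object; "newtons" is the grip in N (left out, the last holds). Time passes only in rows, so rows that repeat a pose let the fingers close. It gives the time, the measured TCP pose, the force, the opening and the grip force at its end, in the units of the state.
- monitor.get_state(): the state, without advancing time (a new reading comes with each control period).
- imaging.capture(name): name is "scene" or "top" or "wrist"; returns the picture (384x512x3 uint8, blue, green, red); there is no depth.
- imaging.camera_info(name): a dict with "fovy" (degrees; the focal length in pixels is half the picture's height over the tangent of half this angle, whatever the lens; pixels are square), "cx", "cy" (the principal point, pixels), "distortion" ([k1, k2, p1, p2, k3] as OpenCV has them; the pictures are not rectified), "origin" and "attitude" of the camera in the world. Camera axes: x right, y up, looking along -z (the intrinsics and any distortion apply to the point x, -y, -z); pixel columns grow to the right and rows downward; lengths in m; the calibration is good to about 2 mm. A picture is of the moment at which its call begins: read the wrist's pose just before it. camera_info takes no time and is no camera call; for the wrist camera it gives the pose at the moment of the call.
- ticket.hand_in(): hands the job in; it is judged then, once.
Trained networks look in the newest picture that a camera, given by its name, has taken for a name from the list of things; names that differ only in an ending like _2 or _b are one class to them, and where a whole thing is asked for, a point or a joint stands for the part that bears it (a point fixed in the world has none). Each returns a list of dicts, best first, with "score" (0 to 1); they miss things now and then, are a little off and sometimes report something else, mostly with a low value. They report only what shows in the picture. A call takes as long as a camera call. They do not tell look-alikes from the thing itself.
- nets.silhouettes(camera, target): "pixels" (384x512 bool, what is visible of it) and "rect" ([left, top, width, height] in pixels, round what is visible of it).
- nets.pinpoint(camera, target): "at" ([column, row] in pixels: a listed point, or the origin of a listed thing).
The state is a dict: "t": time; "q": joint angles; "qd": joint speeds; "tau": joint torques, N m; "tcp_pos": TCP position; "eef_rot": TCP orientation; "ft_force": force on the tool from outside, world axes, zero at the start; "wrist_torque": the same for the moment, N m; "opening": opening from 0.0 (shut) to 1.0 (fully open); "gripper_force": force on a finger pad.
Only numpy, scipy, OpenCV 4.12 (cv2) and the standard library are available. Lean on these libraries where they do the work, as an engineer would, in place of code of your own. Each camera call takes 0.05 s, during which the arm holds its last target. There are 200 camera calls.

## Working session

There is one attempt and no reset: what is moved stays moved. The work goes in short steps, Python scripts to look and compute and a tool call to move; the robot and the scene stay as the last step left them, time stands still between calls to the robot, and variables do not carry over. Pictures are saved under pics/ and viewed, at most 10 in all, crops included, and the job is handed in when it is done.

Besides the shell and the picture viewer there is one more tool, called after ">>>" as a command line: name --argument value ..., lists and objects as JSON in quotes. arm_command: Moves the arm, as the interface text tells. Shifts and turns lie within -1 to 1; 1 stands for 300 mm of shift or 45 degrees of turn. Its arguments: {"type":"object","properties":{"rows":{"type":"string"},"newtons":{"type":"number"}},"required":["rows"]}

```bash
mkdir -p pics
cat > h.py <<'E'
import numpy as np, cv2
from bench import monitor, imaging, ticket, nets
from scipy.spatial.transform import Rotation as R
def rot(q): return R.from_quat([q[1],q[2],q[3],q[0]]).as_matrix()
def cam(name):
    c=imaging.camera_info(name); f=192/np.tan(np.radians(c['fovy'])/2)
    K=np.array([[f,0,c['cx']],[0,f,c['cy']],[0,0,1.]])
    a=np.array(c['attitude'],float)
    A=rot(a) if a.size==4 else a.reshape(3,3)
    return K,np.array(c['distortion'],float),np.array(c['origin']),A
def to_plane(cm,uv,z):
    K,D,o,A=cm
    n=cv2.undistortPoints(np.array(uv,float).reshape(-1,1,2),K,D).reshape(-1,2)
    d=np.c_[n[:,0],-n[:,1],-np.ones(len(n))]@A.T
    return o+d*((z-o[2])/d[:,2])[:,None]
def project(cm,P):
    K,D,o,A=cm
    p=(np.atleast_2d(P)-o)@A; p=p*[1,-1,-1]
    return cv2.projectPoints(p,np.zeros(3),np.zeros(3),K,D)[0].reshape(-1,2)
E
python3 - <<'E'
from h import *
for c in ["scene","top"]:
    print(c,imaging.camera_info(c))
    im=imaging.capture(c); cv2.imwrite(f"pics/{c}1.png",im)
    cm=cam(c)
    for t,z in [("lens",.04),("lens_flange",.04),("rest",0),("stand",0),("seat",.0632),("eyepiece",0),("cup",0),("slide_box",0)]:
        for r in nets.pinpoint(c,t)[:3]:
            print(c,t,round(r['score'],2),np.round(r['at'],1),np.round(to_plane(cm,[r['at']],z)[0],3))
print(monitor.get_state())
E
```

```text
scene {'fovy': 45.50770118336658, 'cx': 260.3146620361206, 'cy': 190.8995760937155, 'distortion': array([0.02291899, 0.        , 0.        , 0.        , 0.        ]), 'origin': array([1.34170767, 0.03507618, 1.19933327]), 'attitude': array([0.75827748, 0.23014024, 0.18243047, 0.5820394 ])}
scene lens 0.72 [112.6 206.6] [ 0.518 -0.215  0.04 ]
scene lens 0.31 [123.3 271.9] [ 0.739 -0.203  0.04 ]
scene lens_flange 0.94 [135.9 193.6] [ 0.489 -0.143  0.04 ]
scene rest 0.94 [112.1 216.4] [ 0.525 -0.228  0.   ]
scene stand 0.95 [239.  179.5] [0.492 0.178 0.   ]
scene stand 0.59 [380.2 144.7] [0.476 0.673 0.   ]
scene seat 0.97 [382.2 136.6] [0.492 0.659 0.063]
scene seat 0.7 [134.2 193.8] [ 0.506 -0.144  0.063]
scene seat 0.65 [232.4 167.8] [0.488 0.161 0.063]
scene eyepiece 0.63 [189.  265.3] [ 0.747 -0.029  0.   ]
scene cup 0.69 [116.4 275.1] [ 0.723 -0.231  0.   ]
scene slide_box 0.65 [274.3 245.8] [0.751 0.223 0.   ]
top {'fovy': 53.94900690579503, 'cx': 255.28646833883076, 'cy': 190.39968151507793, 'distortion': array([0.04032085, 0.        , 0.        , 0.        , 0.        ]), 'orig
[... 705 characters left out ...]
[ 0.519 -0.225  0.   ]
{'t': 0.9, 'q': array([-1.39600707e+00,  2.75839319e-01,  1.50486870e+00,  7.57525043e-06,
        1.36071831e+00, -1.20986847e-01]), 'qd': array([ 0.00118064,  0.00026873,  0.00113874, -0.00015532, -0.00057073,
       -0.00342096]), 'tau': array([ 8.96462116e-04, -4.04450297e+01, -2.37496984e+01,  7.02183321e-02,
        2.46568123e-02,  6.41631686e-06]), 'tcp_pos': array([ 0.16761483, -0.55007248,  0.19334015]), 'eef_rot': array([8.30313883e-05, 9.89084591e-01, 1.47348784e-01, 5.93994266e-06]), 'ft_force': array([ 0.06427056,  0.22237729, -0.12031529]), 'wrist_torque': array([ 0.00503935,  0.00975768, -0.01543606]), 'gripper_force': 0.0, 'opening': 1.002679023645216}
```

View pics/scene1.png

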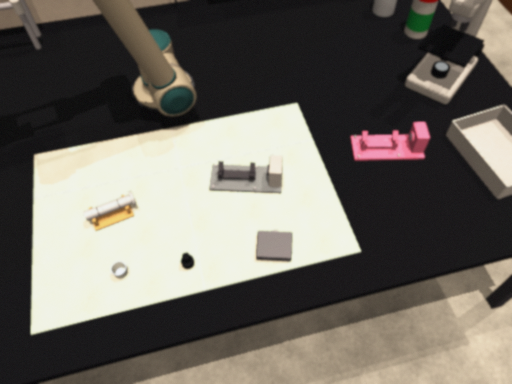

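View pics/top1.png

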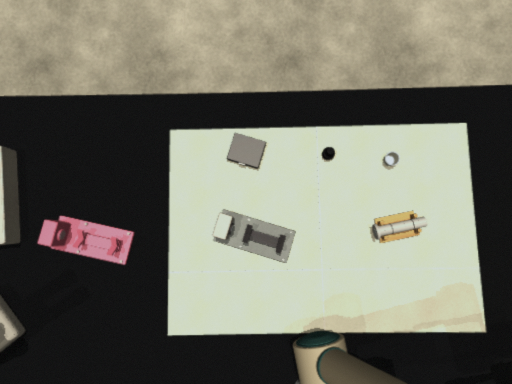

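Scene: the lens lies in the rest at scene pixel (112,207) with its flange end to the right (+y). The grey stand is at (240,179) with its lamp house at +y, and the pink look-alike is at (388,145). Next I move the arm over the lens.

```bash
cat >> h.py <<'E'
def rows_for(pos,yaw_deg,s=None):
    """shift/turn (scaled) from the measured pose to TCP pos, tool down, tool x at yaw"""
    s=s or monitor.get_state(); T=rot(s['eef_rot'])
    y=np.radians(yaw_deg); c,n=np.cos(y),np.sin(y)
    G=np.array([[c,n,0],[n,-c,0],[0,0,-1.]])
    d=T.T@(np.array(pos)-s['tcp_pos']); r=R.from_matrix(T.T@G).as_rotvec()
    return np.round(d/.3,4),np.round(np.degrees(r)/45,4)
E
python3 - <<'E'
from h import *
s=monitor.get_state()
c=imaging.camera_info("wrist"); T=rot(s['eef_rot'])
print("cam in tool",T.T@(c['origin']-s['tcp_pos']),"look",T.T@(-cam("wrist")[3][:,2]),c['fovy'])
for p in ([.34,-.40,.27],[.52,-.2,.27]):
    print(rows_for(p,50),rows_for(p,104))
E
```

```text
cam in tool [ 0.07224532  0.0005602  -0.19190572] look [-2.49464229e-01 -7.95653972e-04  9.68383687e-01] 62.97685762876388
(array([ 0.6955, -0.311 , -0.2556]), array([ 2.000e-04,  1.000e-04, -7.345e-01])) (array([ 0.6955, -0.311 , -0.2556]), array([ 2.0000e-04,  2.0000e-04, -1.9345e+00]))
(array([ 1.4637, -0.7738, -0.2557]), array([ 2.000e-04,  1.000e-04, -7.345e-01])) (array([ 1.4637, -0.7738, -0.2557]), array([ 2.0000e-04,  2.0000e-04, -1.9345e+00]))
```

>>> arm_command --rows "0 0.73 -0.39 -0.12 0 0 -0.97;0 0.73 -0.39 -0.12 0 0 -0.97;0 0.73 -0.39 -0.12 0 0 -0.97;0 0.73 -0.39 -0.12 0 0 -0.97;0 0.73 -0.39 -0.12 0 0 -0.97"

```text
t: 1.52
tcp_pos: [0.3457, -0.3715, 0.2304]
eef_rot: [0.001, 0.862, 0.507, 0.001]
ft_force: [-0.1, -0.4, 0.2]
opening: 0.999
gripper_force: 0.0
```

```bash
python3 -c "
from h import *
print(rows_for([.52,-.22,.23],104))"
```

```text
(array([0.7235, 0.2629, 0.0021]), array([ 2.90e-03,  6.00e-04, -9.56e-01]))
```

>>> arm_command --rows "0 0.72 0.26 0 0 0 -0.95;0 0.72 0.26 0 0 0 -0.95;0 0.72 0.26 0 0 0 -0.95;0 0.72 0.26 0 0 0 -0.95;0 0.72 0.26 0 0 0 -0.95"

```text
t: 2.15
tcp_pos: [0.5184, -0.2237, 0.2286]
eef_rot: [-0.0, 0.619, 0.785, -0.0]
ft_force: [0.6, -0.8, 0.4]
opening: 0.998
gripper_force: 0.0
```

>>> arm_command --rows "0 0 0 0 0 0 0"

```text
t: 2.28
tcp_pos: [0.5161, -0.2255, 0.2289]
eef_rot: [-0.0, 0.621, 0.784, -0.001]
ft_force: [-0.4, -0.4, 0.6]
opening: 1.005
gripper_force: 0.0
```

Run:
```python
from h import *
cm=cam("wrist"); s=monitor.get_state(); im=imaging.capture("wrist")
print(s['tcp_pos'],s['eef_rot'])
for t,z in [("lens",.04),("lens_flange",.04),("rest",0)]:
    for r in nets.pinpoint("wrist",t)[:2]:
        print(t,round(r['score'],2),np.round(r['at'],1),np.round(to_plane(cm,[r['at']],z)[0],4))
for t,z in [("lens",.04),("rest",.02)]:
  for r in nets.silhouettes("wrist",t)[:2]:
    cs,_=cv2.findContours(r['pixels'].astype(np.uint8),0,1)
    k=max(cs,key=cv2.contourArea)
    im=cv2.drawContours(im.copy(),[k],-1,(0,255,0) if t=="lens" else (255,0,0),1)
    P=to_plane(cm,k.reshape(-1,2),z)[:,:2].astype(np.float32)
    (c,wh,a)=cv2.minAreaRect(P); print(t,r['score'],c,wh,a)
cv2.imwrite("pics/w1.png",im)
```

```text
[ 0.51612941 -0.22553444  0.22889431] [-3.34717566e-04  6.21038102e-01  7.83779971e-01 -7.21410854e-04]
lens 0.9 [253.1 171.9] [ 0.5151 -0.2267  0.04  ]
lens 0.62 [456.4  59.9] [ 0.718  -0.0396  0.04  ]
lens_flange 0.65 [252.1 169.2] [ 0.5131 -0.2237  0.04  ]
lens_flange 0.59 [250.4 108. ] [ 0.4945 -0.1528  0.04  ]
rest 0.88 [252.2 166.5] [ 0.5137 -0.2272  0.    ]
rest 0.55 [458.4  62.7] [ 0.7448 -0.03    0.    ]
rest 0.61 (0.5387992262840271, -0.22382530570030212) (0.02098185569047928, 0.12050676345825195) 11.18868637084961
```

View pics/w1.png

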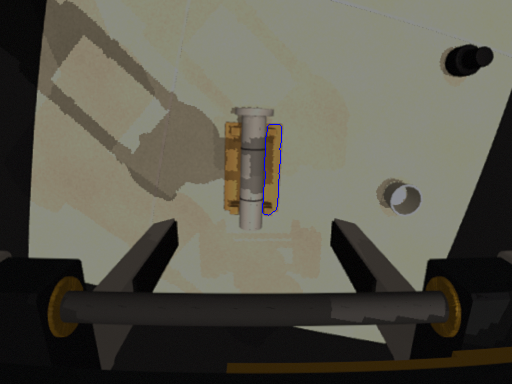

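The lens shows upright in the wrist view, with its flange at (252,110) and its rear end at (251,229). I compute the axis from the tube edges.

Run:
```python
from h import *
cm=cam("wrist")
im=imaging.capture("wrist")
for r in (122,132,220,226):
    print(r,cv2.cvtColor(im,cv2.COLOR_BGR2GRAY)[r,225:285].tolist())
P=to_plane(cm,[[253,122],[251,225],[252.5,108],[251,229]],.04); print(P)
print(np.degrees(np.arctan2(*(P[0]-P[1])[[1,0]])))
cv2.imwrite("pics/w1c.png",cv2.resize(im[95:245,190:310],None,fx=4,fy=4,interpolation=cv2.INTER_CUBIC))
```

```text
122 [108, 98, 102, 108, 105, 104, 102, 98, 107, 119, 120, 113, 92, 71, 67, 68, 65, 72, 87, 99, 106, 113, 114, 115, 119, 122, 124, 119, 124, 131, 133, 131, 130, 129, 125, 122, 119, 114, 110, 100, 93, 113, 126, 126, 127, 128, 133, 135, 135, 136, 136, 135, 134, 134, 134, 136, 137, 136, 134, 134]
132 [102, 112, 111, 95, 71, 84, 99, 103, 103, 103, 105, 106, 109, 112, 88, 59, 66, 77, 89, 97, 102, 109, 113, 117, 120, 124, 127, 128, 130, 132, 132, 132, 130, 128, 125, 121, 117, 114, 107, 94, 79, 63, 90, 106, 104, 103, 105, 105, 106, 108, 106, 110, 114, 113, 114, 113, 110, 127, 137, 137]
220 [134, 136, 137, 138, 137, 137, 137, 137, 137, 138, 137, 137, 137, 122, 96, 96, 107, 114, 120, 126, 131, 133, 134, 135, 125, 127, 137, 138, 135, 134, 131, 127, 122, 114, 107, 94, 104, 129, 138, 138, 137, 138, 137, 138, 137, 136, 138, 137, 137, 138, 137, 137, 137, 137, 136, 137, 137, 136, 136, 137]
226 [134, 137, 138, 137, 137, 137, 137, 137, 137, 137, 137, 138, 137, 118, 92, 98, 108, 115, 122, 128, 131, 132, 134, 135, 136, 137, 138, 137, 135, 133, 130, 125, 119, 112, 102, 89, 117, 137, 138, 137, 138, 138, 137, 137, 137, 137, 137, 137, 137, 136, 138, 137, 137, 136, 137, 136, 137, 137, 136, 137]
[[ 0.50159565 -0.1676189   0.04      ]
 [ 0.52880755 -0.2950098   0.04      ]
 [ 0.4973029  -0.15190282  0.04      ]
 [ 0.53005738 -0.30038323  0.04      ]]
102.05770788169882
```

View pics/w1c.png

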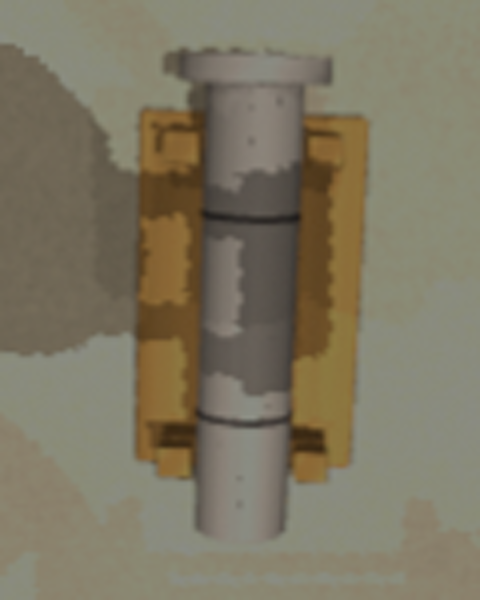

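Run:
```python
from h import *
cm=cam("wrist")
P=to_plane(cm,[[252.7,127],[249.7,223]],.04); d=P[0]-P[1]; a=np.degrees(np.arctan2(d[1],d[0])); d/=np.linalg.norm(d)
rear=to_plane(cm,[[249.6,230]],.055)[0]; fl=to_plane(cm,[[252,108.5]],.055)[0]
print(a,P,"origin from rear",rear+70*d/1e3,"from flange",fl-78e-3*d)
# lens centre on the line, nets mean
o=(rear+70e-3*d+fl-78e-3*d)/2; o=P[1]+d*np.dot(o-P[1],d); o[2]=.04; print("origin",o)
g=o+d*.006
s=monitor.get_state()
print(cm[2], rows_for([g[0],g[1],.16],a),rows_for([g[0],g[1],.032],a))
```

```text
101.38061535867956 [[ 0.5027169  -0.17325007  0.04      ]
 [ 0.52672671 -0.29253373  0.04      ]] origin from rear [ 0.51383898 -0.2275695   0.055     ] from flange [ 0.51249372 -0.22900462  0.055     ]
origin [ 0.51377045 -0.22816547  0.04      ]
[ 0.50012467 -0.15535024  0.42134503] (array([ 0.0122, -0.0105,  0.2315]), array([0.0001, 0.0004, 0.0416])) (array([ 0.0124, -0.0105,  0.6581]), array([0.0001, 0.0004, 0.0416]))
```

>>> arm_command --rows "0 0.012 -0.01 0.25 0 0 0.042;0 0.012 -0.01 0.45 0 0 0.042;0 0.012 -0.01 0.6 0 0 0.042;0 0.012 -0.01 0.658 0 0 0.042;0 0.012 -0.01 0.658 0 0 0.042"

```text
t: 3.25
tcp_pos: [0.512, -0.2213, 0.0304]
eef_rot: [-0.002, 0.633, 0.774, -0.0]
ft_force: [0.2, 0.4, -0.0]
opening: 1.001
gripper_force: 0.0
```

Run:
```python
from h import *
print(rows_for([.5126,-.2223,.032],101.4))
cv2.imwrite("pics/w2.png",imaging.capture("wrist"))
```

```text
(array([-0.0038,  0.0013, -0.0053]), array([-0.0034, -0.0029,  0.0005]))
```

View pics/w2.png

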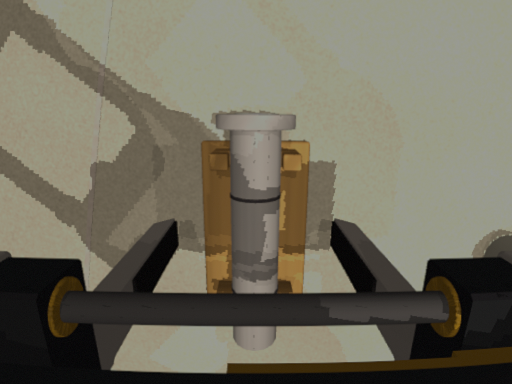

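The lens is centred between the fingers (column 255) and parallel to them, so I close the gripper.

>>> arm_command --rows "255 -0.003 0 -0.005 -0.003 -0.003 0;255 -0.003 0 -0.005 -0.003 -0.003 0;255 -0.003 0 -0.005 -0.003 -0.003 0;255 -0.003 0 -0.005 -0.003 -0.003 0;255 -0.003 0 -0.005 -0.003 -0.003 0" --newtons 40

```text
t: 3.92
tcp_pos: [0.5135, -0.2225, 0.0335]
eef_rot: [0.002, 0.633, 0.774, 0.0]
ft_force: [0.5, 0.8, -0.0]
opening: 0.506
gripper_force: 0.0
```

>>> arm_command --rows "255 0 0 0 0 0 0;255 0 0 0 0 0 0;255 0 0 0 0 0 0"

```text
t: 4.3
tcp_pos: [0.5131, -0.2225, 0.0333]
eef_rot: [0.001, 0.633, 0.774, -0.0]
ft_force: [-1.4, -0.1, 0.9]
opening: 0.274
gripper_force: 37.1
```

>>> arm_command --rows "255 0 0 -0.08 0 0 0;255 0 0 -0.16 0 0 0;255 0 0 -0.3 0 0 0;255 0 0 -0.45 0 0 0;255 0 0 -0.45 0 0 0"

```text
t: 4.92
tcp_pos: [0.5154, -0.2235, 0.1717]
eef_rot: [0.006, 0.633, 0.774, 0.001]
ft_force: [0.1, 0.0, -1.7]
opening: 0.27
gripper_force: 36.6
```

Run:
```python
from h import *
cv2.imwrite("pics/w3.png",imaging.capture("wrist"))
s=monitor.get_state();print(s['opening'],s['gripper_force'],s['ft_force'],s['wrist_torque'])
cm=cam("top")
imaging.capture("top")
T=[("stand",0),("seat",.0632),("cradle",.05)]
for t,z in T:
    for r in nets.pinpoint("top",t)[:2]:
        print(t,round(r['score'],2),np.round(to_plane(cm,[r['at']],z)[0],4))
for r in nets.silhouettes("top","stand")[:2]:
    cs,_=cv2.findContours(r['pixels'].astype(np.uint8),0,1)
    P=to_plane(cm,max(cs,key=cv2.contourArea).reshape(-1,2),.012)[:,:2].astype(np.float32)
    print(r['score'],cv2.minAreaRect(P))
# rough stand pose
print(rows_for([.49,.17,.2],73))
```

```text
0.2689872915179204 36.60220205783844 [ 0.54735426  0.16940306 -1.50629752] [-0.06165323 -0.06210369 -0.02931855]
stand 0.83 [0.481  0.1722 0.    ]
stand 0.71 [0.4845 0.6634 0.    ]
seat 0.91 [0.4906 0.1679 0.0632]
seat 0.8 [0.4831 0.66   0.0632]Traceback (most recent call last):
  File "<stdin>", line 8, in <module>
ValueError: it knows: cup, eyepiece, lens, lens_flange, rest, seat, slide_box, stand
```

View pics/w3.png

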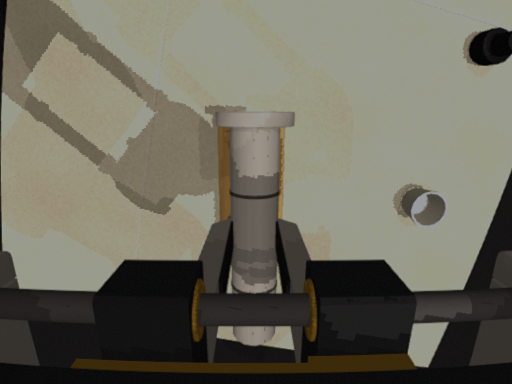

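The lens is held level: the flange is at (255,118), as it was before the lift. I approach the stand from behind with enough standoff to see it.

Run:
```python
from h import *
print(rows_for([.452,.046,.22],73))
```

```text
(array([ 0.9133, -0.0181, -0.1787]), array([-8.000e-04, -2.000e-04,  6.324e-01]))
```

>>> arm_command --rows "255 0.15 0 -0.18 0 0 0.12;255 0.34 0 -0.18 0 0 0.3;255 0.53 0 -0.18 0 0 0.48;255 0.72 -0.01 -0.18 0 0 0.63;255 0.85 -0.015 -0.18 0 0 0.63"

```text
t: 5.75
tcp_pos: [0.4557, 0.0291, 0.2199]
eef_rot: [0.0, 0.803, 0.596, -0.001]
ft_force: [0.4, -0.5, -1.7]
opening: 0.27
gripper_force: 36.6
```

>>> arm_command --rows "255 0.05 0.03 0 0 0 0;255 0.05 0.03 0 0 0 0"

```text
t: 6.0
tcp_pos: [0.4716, 0.0388, 0.2206]
eef_rot: [0.001, 0.803, 0.596, -0.0]
ft_force: [-0.9, -0.9, -1.6]
opening: 0.271
gripper_force: 36.6
```

Run:
```python
from h import *
cm=cam("wrist"); s=monitor.get_state(); im=imaging.capture("wrist")
print(s['tcp_pos'],s['eef_rot'],cm[2])
for t,z in [("stand",0),("seat",.0632)]:
    for r in nets.pinpoint("wrist",t)[:2]:
        print(t,round(r['score'],2),np.round(r['at'],1),np.round(to_plane(cm,[r['at']],z)[0],4))
for r in nets.silhouettes("wrist","stand")[:2]: print(r['score'],r['rect'])
cv2.imwrite("pics/w4.png",im); np.save("w4.npy",np.array([*cm],dtype=object),allow_pickle=True)
cv2.imwrite("pics/w4b.png",cv2.resize(im[:300,100:500],None,fx=2,fy=2,interpolation=cv2.INTER_CUBIC))
```

```text
[0.47155326 0.03878382 0.22062576] [ 1.42732429e-03  8.02844051e-01  5.96187373e-01 -9.32908302e-05] [0.49235333 0.10782365 0.41240588]
stand 0.63 [236.3  61.3] [0.4895 0.172  0.    ]
seat 0.65 [226.8  56. ] [0.482  0.1701 0.0632]
0.8 [192.5, 0.0, 84.7, 135.9]
```

View pics/w4b.png

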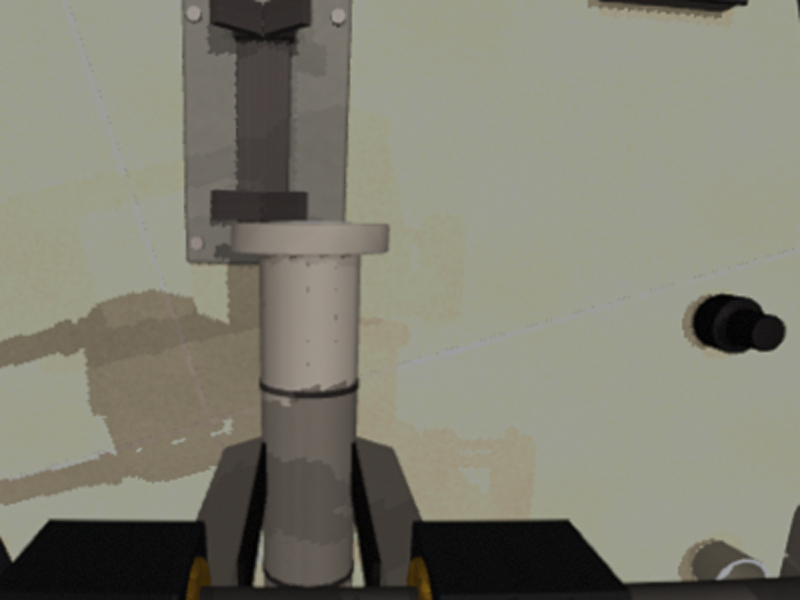

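The stand lies ahead, nearly parallel to the tool. In the 2x crop, the plate's rear-left corner is at (187,263), its right edge is at about 348, and the far V apex is at (262,38). I fit the stand pose from these.

Run:
```python
from h import *
from scipy.optimize import least_squares
cm=cam("wrist"); im=cv2.GaussianBlur(cv2.imread("pics/w4.png",0),(3,3),0).astype(float)
L=[];Rr=[]
for r in range(20,125,6):
    g=np.abs(np.gradient(im[r]))
    L.append([188+np.argmax(g[188:198]),r])
for r in range(14,108,6):
    g=np.abs(np.gradient(im[r]))
    Rr.append([268+np.argmax(g[268:281]),r])
print("L",[p[0] for p in L],"R",[p[0] for p in Rr])
PL=to_plane(cm,L,.012)[:,:2];PR=to_plane(cm,Rr,.012)[:,:2]
c=to_plane(cm,[[193.5,131.5]],.012)[0,:2]; ap=to_plane(cm,[[231,19]],.0417)[0,:2]
def loc(p,P):
    a=p[2]; M=np.array([[np.cos(a),np.sin(a)],[-np.sin(a),np.cos(a)]]); return (P-p[:2])@M.T
def f(p):
    return 1e3*np.r_[loc(p,PL)[:,1]-.05,loc(p,PR)[:,1]+.05,2*(loc(p,c[None])[0,0]+.085)]
s=least_squares(f,[.487,.17,np.radians(73)],loss='soft_l1'); p=s.x
print(p[:2],np.degrees(p[2]),"resid",np.round(s.fun,1)); print("apex local",loc(p,ap[None])*1e3, )
# lens held: yaw/position check vs tool
# predicted pixels
def W(x,y,z):
    a=p[2]; return [p[0]+x*np.cos(a)-y*np.sin(a),p[1]+x*np.sin(a)+y*np.cos(a),z]
print("pred apex far/near, saddle tops",project(cm,[W(.042,0,.0417),W(-.042,0,.0417),W(.042,.0215,.0632),W(.042,-.0215,.0632),W(-.042,.0215,.0632),W(-.042,-.0215,.0632)])*2-[200,0])
```

```text
L [np.int64(191), np.int64(190), np.int64(190), np.int64(191), np.int64(191), np.int64(191), np.int64(191), np.int64(191), np.int64(191), np.int64(191), np.int64(191), np.int64(192), np.int64(192), np.int64(192), np.int64(191), np.int64(192), np.int64(192), np.int64(192)] R [np.int64(276), np.int64(275), np.int64(275), np.int64(275), np.int64(275), np.int64(275), np.int64(274), np.int64(274), np.int64(274), np.int64(274), np.int64(274), np.int64(273), np.int64(273), np.int64(273), np.int64(273), np.int64(273)]
[0.484751   0.17013654] 71.7229831940798 resid [-0.3  1.   1.  -0.1 -0.   0.1  0.2  0.3  0.4  0.5  0.6 -0.5 -0.4 -0.3
  1.1 -0.   0.1  0.3 -0.7  0.3  0.  -0.2 -0.4 -0.7  0.3  0.1 -0.2 -0.4
 -0.6  0.3  0.1 -0.2 -0.4 -0.7 -0. ]
apex local [[40.21022276  0.11893844]]
pred apex far/near, saddle tops [[262.25395649  34.54557494]
 [260.85847504 191.93731063]
 [217.57045044  21.96049157]
 [301.25079836  23.41783282]
 [218.06430636 189.34405607]
 [297.99039305 190.93179071]]
```

Run:
```python
from h import *
cm=cam("wrist"); s=monitor.get_state(); T=rot(s['eef_rot'])
za=s['tcp_pos'][2]+.0067
P=to_plane(cm,[[255,111.3]],za+.023)[0]; print("flange face in tool",T.T@(P-s['tcp_pos'])*1e3)
P=to_plane(cm,[[255,128],[254.3,235]],za)   # tube mid-line
print("tube line in tool",(P-s['tcp_pos'])@T*1e3)
a=71.7; d=np.array([np.cos(np.radians(a)),np.sin(np.radians(a))])
t=np.array([.4848,.1701])+.0057*d
for z in (.15,.07,.0565): print(z,rows_for([*t,z],a))
```

```text
flange face in tool [ 71.8874507    0.80049553 -29.83049701]
tube line in tool [[62.42765089  0.86767646 -6.81288979]
 [-4.14233918  0.48419935 -6.69140363]]
0.15 (array([ 0.4557, -0.0845,  0.2363]), array([0.0027, 0.0023, 0.0294]))
0.07 (array([ 0.4562, -0.0851,  0.5029]), array([0.0027, 0.0023, 0.0294]))
0.0565 (array([ 0.4563, -0.0852,  0.5479]), array([0.0027, 0.0023, 0.0294]))
```

>>> arm_command --rows "255 0.13 -0.025 0.06 0.0027 0.0023 0.029;255 0.29 -0.055 0.14 0.0027 0.0023 0.029;255 0.42 -0.08 0.21 0.0027 0.0023 0.029;255 0.457 -0.087 0.24 0.0027 0.0023 0.029;255 0.457 -0.087 0.24 0.0027 0.0023 0.029"

```text
t: 6.82
tcp_pos: [0.4856, 0.1765, 0.1489]
eef_rot: [0.0, 0.81, 0.587, -0.0]
ft_force: [0.2, 0.1, -0.8]
opening: 0.269
gripper_force: 36.6
```

>>> arm_command --rows "255 0 0 0.06 0 0 0;255 0 0 0.14 0 0 0;255 0 0 0.2 0 0 0;255 0 0 0.24 0 0 0;255 0 0 0.24 0 0 0"

```text
t: 7.45
tcp_pos: [0.4859, 0.1762, 0.0774]
eef_rot: [0.0, 0.81, 0.586, 0.0]
ft_force: [-0.2, 0.3, -1.8]
opening: 0.273
gripper_force: 36.6
```

Run:
```python
from h import *
a=71.7; d=np.array([np.cos(np.radians(a)),np.sin(np.radians(a))])
t=np.array([.4848,.1701])+.0058*d
print(rows_for([*t,.0565],a))
s=monitor.get_state(); print(s['tcp_pos'],s['ft_force'],s['wrist_torque'])
cv2.imwrite("pics/w5.png",imaging.capture("wrist")[:300])
```

```text
(array([-0.0012,  0.0028,  0.0698]), array([ 0.0008, -0.0002,  0.0007]))
[0.4859144  0.17621934 0.07744494] [-0.21301165  0.27220198 -1.79695836] [-0.02288116 -0.10754455  0.05331325]
```

View pics/w5.png

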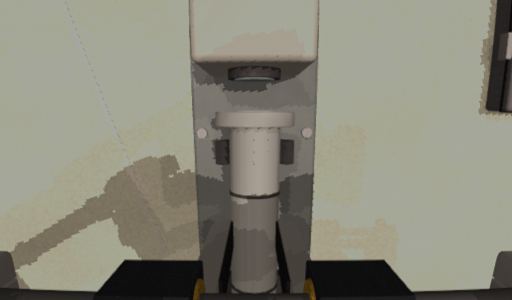

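Lens (255) and saddle (216–293, centre 254.7) are aligned, and the lamp house is ahead. I lower it now.

>>> arm_command --rows "255 0 0 0.03 0 0 0;255 0 0 0.055 0 0 0;255 0 0 0.065 0 0 0;255 0 0 0.072 0 0 0;255 0 0 0.072 0 0 0"

```text
t: 8.12
tcp_pos: [0.4865, 0.1772, 0.0565]
eef_rot: [0.001, 0.81, 0.587, 0.001]
ft_force: [-0.9, -0.9, 4.6]
opening: 0.266
gripper_force: 37.8
```

>>> arm_command --rows "255 0 0 0.005 0 0 0;255 0 0 0.01 0 0 0;255 0 0 0.01 0 0 0"

```text
t: 8.5
tcp_pos: [0.4866, 0.1772, 0.0537]
eef_rot: [0.001, 0.81, 0.587, 0.001]
ft_force: [-0.7, -1.5, 8.3]
opening: 0.268
gripper_force: 38.4
```

>>> arm_command --rows "255 0 0 0.005 0 0 0;255 0 0 0.01 0 0 0;255 0 0 0.015 0 0 0;255 0 0 0.02 0 0 0;255 0 0 0.02 0 0 0" --newtons 55

```text
t: 9.12
tcp_pos: [0.4867, 0.1771, 0.0486]
eef_rot: [0.001, 0.81, 0.587, 0.001]
ft_force: [-2.0, -2.3, 13.9]
opening: 0.267
gripper_force: 53.4
```

>>> arm_command --rows "255 0 0 0.003 0 0 0;255 0 0 0.006 0 0 0;255 0 0 0.006 0 0 0"

```text
t: 9.5
tcp_pos: [0.4867, 0.1772, 0.0482]
eef_rot: [0.001, 0.81, 0.587, 0.002]
ft_force: [-4.0, -2.7, 21.2]
opening: 0.268
gripper_force: 55.1
```

>>> arm_command --rows "255 0 -0.001 0.001 0 0 0;255 0 -0.001 0.001 0 0 0;255 0 -0.001 0.001 0 0 0;255 0 -0.001 0.001 0 0 0"

```text
t: 10.0
tcp_pos: [0.4867, 0.1772, 0.0482]
eef_rot: [0.001, 0.81, 0.587, 0.002]
ft_force: [-4.5, -3.0, 22.5]
opening: 0.266
gripper_force: 55.3
```

Run:
```python
from h import *
s=monitor.get_state(); print(s['t'],s['tcp_pos'],s['ft_force'],s['wrist_torque'],s['qd'].max())
a=imaging.capture("wrist")[60:300]; b=imaging.capture("scene")
b=cv2.resize(b[140:210,190:300],None,fx=4.65,fy=4.65,interpolation=cv2.INTER_CUBIC)[:, :512]
cv2.imwrite("pics/fin.png",np.vstack([a,b]))
```

```text
10.0 [0.48674528 0.17716869 0.04816085] [-4.46908199 -3.01209941 22.51107985] [-0.66514982  0.91884932  0.10114264] 0.0017594290942191653
```

View pics/fin.png

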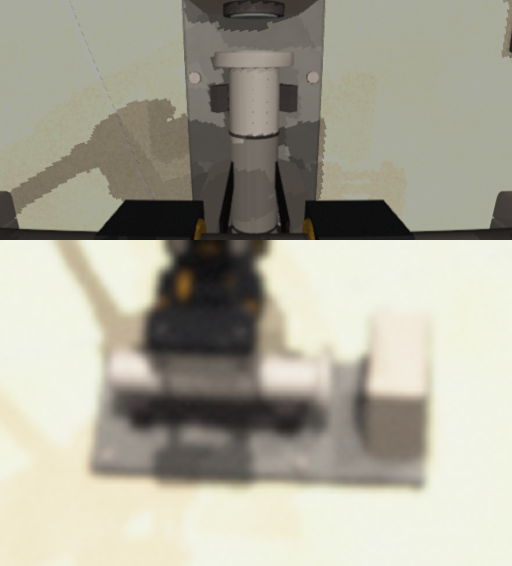

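The lens sits level in both saddles (lens at column 254, saddles 210–297) with its flange towards the lamp house. The force rose to 22 N with no further travel, so the cradle is on its stop.

```bash
python3 -c "
from h import *
print(ticket.hand_in())"
```

```text
the job is handed in; nothing more can be done
None
```

The lens barrel is in both saddles of the grey stand with its flange towards the lamp house, held pressed down at about 22 N with the cradle on its stop; I handed the job in at about 10 s, and no verdict came back.

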